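# Locate a bracket on three points and clamp it

### The job

Slide the right-angle bracket that lies on the jig plate fully home, its long edge flush against both dowels and its end against the end stop, pressing by feel and never with as much as 25 N on the dowels or the stop. Then, with the bracket still home, swing the raised toggle clamp lever down until its foot rests on the bracket, let go, and leave the things around the jig alone.

Things in the scene. Friction and masses are not known exactly. Their poses are not given: they have to be found in the camera images.
- jig: Fixed steel jig plate, 240 x 270 mm, its top 15 mm above the table, red toggle clamp bolted on. Origin at table height below the middle of the line touching both dowels; plate spans x -140 to 100, y -140 to 130 mm. x points level from the bracket to the dowels and on to the clamp, y along the dowel line towards the end stop, z up. Turned up to 0.3 rad from the robot's axes.
- dowels: Two fixed steel dowels, 12 mm diameter, 26 mm tall above the plate, axes at x = +6, y = -25 and +25 mm in this frame. Origin and axes as the jig's: the plane x = 0 touches the bracket side of both dowels; the bracket's long edge belongs in it.
- stop_rail: Fixed slot in the plate (along y) that carries the end stop: a steel block 26 mm (x) x 34 mm (y), top 22 mm above the plate, locked anywhere along the slot. Axes as the jig's. Origin at table height on the jig at x = -50, y = +34 mm. The block's flat stop face looks to -y and lies 0 to 32 mm beyond this origin in y: where exactly is not measured, find it by feel.
- stop_plunger (a joint): How far (m) the small spring plunger in the stop face is pressed in: 6 mm diameter, 3.5 mm above the plate, stands 6 mm proud when free (0); 0.006 = flush, the bracket's end flat on the stop face. Only about 0.8 N at full press, too weak to push the bracket back.
- bracket: Loose zinc-plated right-angle bracket on the jig plate, 0.38 to 0.63 kg. Flat leaf 70 (x) x 100 (y) x 6 mm; upright leaf 8 mm thick, 100 mm long along its -x edge, 34 mm high over all. Origin at the centre of the underside. x points from the upright to the plain long edge that goes to the dowels, y to the end that goes to the stop. Starts 10 to 35 mm short of the dowels and 15 to 85 mm short of the stop face, turned up to 0.2 rad.
- bracket_edge_a (a point): Point on the bracket's plain long edge (x = +35 mm, y = -25 mm in the bracket), half-way up the leaf (3 mm above its underside).
- bracket_edge_b (a point): Point on the same long edge at x = +35 mm, y = +25 mm in the bracket, half-way up the leaf.
- bracket_end (a point): Middle of the bracket's end that goes against the end stop (x = 0, y = +50 mm in the bracket), half-way up the leaf.
- clamp_lever (a joint): Angle of the clamp lever: 0 to 0.15 at the start (raised, leaning about 33 degrees past upright, away from the bracket); grows as it swings over the dowels and down; 1.80 when its foot rests on the 6 mm leaf. Stiff hinge, about 0.15 N m of friction; past upright it may sink slowly by its weight. Axis along the jig's y through clamp_pivot.
- clamp_pivot (a point): Hinge centre of the clamp lever, fixed: 55 mm ahead of the dowel line along the jig's x, at y = 0, 60 mm above the table.
- clamp_grip (a point): Centre of the black ball (28 mm diameter) at the end of the lever's 12 mm bar, 135 mm from the pivot; moves with the lever. 106 mm above the table when closed (over the bracket's upright leaf), about 173 mm when raised. The lever's foot, an 18 mm pad on a screw 75 mm from the pivot, comes down half-way between the dowels, 20 mm short of the dowel line.
- spare_bracket: Bystander: a second bracket of the same shape, loose on the table beside the jig plate. Leave alone.
- weld_magnet: Bystander: squat blue weld magnet, 62 x 44 x 28 mm, beside the jig plate. Leave alone.
- nozzle: Bystander: copper nozzle cone, 28 mm diameter, 58 mm tall, standing beside the jig plate. Leave alone.
- collar: Bystander: brass stop collar, 36 mm diameter, 16 mm high, beside the jig plate. Leave alone.
Not all that is in view belongs to the job. What is shaped like the bracket but red is not meant.

How it is judged:
On the way, in this order (a step that is already met when the one before it is completed fails the run):
1. with the clamp lever still up, the bracket is home on both dowels and the end stop (within 1.5 mm at each) (x of bracket_edge_a in the frame of dowels between -0.0015 and 0.004 m and x of bracket_edge_b in the frame of dowels above -0.0015 m and value of joint stop_plunger above 0.0045 m and contact force between bracket and stop_rail above 0.1 N and angle between bracket's own z axis and vertical below 0.03 rad and value of joint clamp_lever below 1.2 rad), for 0.2 s.
2. the lever is down with its foot on the bracket (value of joint clamp_lever above 1.76 rad), for 0.2 s.
At the end, for the whole second after the job is handed in: The bracket lies flat and at rest on the jig plate, its long edge within 1.5 mm of both dowels and its end within 1.5 mm of the end stop's face (plunger pressed in by 4.5 mm or more), with the clamp lever down and its foot on the bracket (lever angle 1.76 to 1.85), and the robot has let go (x of bracket_edge_a in the frame of dowels between -0.0015 and 0.004 m and x of bracket_edge_b in the frame of dowels above -0.0015 m and value of joint stop_plunger above 0.0045 m and contact force between bracket and stop_rail above 0.1 N and angle between bracket's own z axis and vertical below 0.03 rad and value of joint clamp_lever between 1.76 and 1.85 rad and linear speed of bracket below 0.01 m/s); the robot touches nothing.
It fails at once if the bracket is pressed on the dowels with 25 N or more (contact force between bracket and dowels above 25 N).
It fails at once if the bracket is pressed on the end stop with 25 N or more (contact force between bracket and stop_rail above 25 N).
It fails at once if the spare bracket, weld magnet, nozzle cone or stop collar is moved by more than 10 mm (distance of any of spare_bracket, weld_magnet, nozzle, collar from where it was at the start of the episode above 0.01 m).
It also fails if it takes over 70 s, if anything falls off the work surface, if the arm or the gripper's body presses on something with over 40 N, if the wrist force passes 120 N, or if a joint passes its speed limit or range.

### The arm

A 6-joint arm with a two-finger parallel gripper is mounted at the origin on the work surface. World frame = base frame: x ahead of the robot, y to its left, z up, the work surface at z = 0. Lengths are in m, angles in rad, forces in N, time in s.
With the tool pointing down it reaches from about 0.225 to 0.875 m from the base axis. Payload 3.4 kg.
Tool frame: the origin (TCP) lies on the centre line of the jaws, within the pads' length; the fingertips stand 19 mm ahead of it and the grasp point (between the pads) is the TCP (nose_length is the distance from the TCP to the fingertips, in m); z points along the fingers, y is the direction in which the jaws open and shut (so a half turn about z gives the same grasp; the last joint's range is limited). The gripper opens to 85 mm and grips with 20 to 120 N. Pads are 22 mm wide; open, the fingers measure 114 mm over their backs; the gripper's body (76 mm by 85 mm) begins 54 mm behind the grasp point. The pads swing forward as they close: fully open they stand 13 mm farther back than shut.
Start: joints at [1.048, 0.276, 1.505, -0, 1.361, -0.121], TCP at [0.225, 0.529, 0.25] pointing down, gripper open.
Joint ranges: [-2.89, 2.89], [-0.75, 2.08], [0.22, 2.7], [-1.18, 4.32], [0.11, 2.71], [-2.7, 2.7]. Speed limits (rad/s): [2.57, 2.57, 3.14, 3.14, 3.14, 3.14].

### API

Orientations are given as a unit quaternion [w, x, y, z].
In Python, from rig import * gives the robot as it stands.
- The arm moves only by the shell command python3 -m jog 'ROWS' [OPENING] [FORCE]. ROWS is JSON, one flat list of numbers, 6 for each row, row after row: the shift along the tool's x, y, z in mm, then the turn, a rotation vector about the tool's x, y, z in degrees. In form: [tx, ty, tz, wx, wy, wz, tx, ty, tz, wx, wy, wz, ...]. A call has 1 to 10 rows; each row is the pose to reach, as a shift and turn from the pose commanded when the call began, along the tool's axes at that moment; what a row does not reach only later rows make up. A row lasts 1/8 s, in which the tool goes at most 62.5 mm and 10.7 degrees, less where a joint would pass 70% of its speed; a pose out of reach is approached as far as the arm can. A call with a gripper value outside its range is refused whole. OPENING is the closure, from 0 (fully open) to 1 (shut), set as the call begins (- or left out, the last holds). The fingers move at their own pace and stop on an object; FORCE is the grip in N (left out, the last holds). Time passes only in rows, so rows that repeat a pose let the fingers close. It gives the time, the measured TCP pose, the force and the opening at its end, in the units of the state.
- get_state(): the state, without advancing time (a new reading comes with each control period).
- get_image(name): name is "scene" or "side" or "wrist"; returns a dict with "frame" (480x640x3 uint8, red, green, blue), "camera_matrix" (3x3 intrinsics, pixels), "rvec" (rotation vector, rad) and "tvec" (3), from world to camera coordinates, as OpenCV has them. Camera axes: x right, y down, z forward; pixel columns grow to the right and rows downward; lengths in m; the calibration is good to about 2 mm. A picture is of the moment at which its call begins. There is no depth.
- sign_off(): hands the job in, once; it reports no verdict.
The state is a dict: "clock": time; "qpos": joint angles; "qd": joint speeds; "effort": joint torques, N m; "position": TCP position; "ee_rot": TCP orientation; "contact_force": force on the tool from outside, world axes, zero at the start; "moment": the same for the moment, N m; "width": finger opening in m.
Only numpy, scipy, OpenCV 4.12 (cv2) and the standard library are available. Lean on these libraries where they do the work, as an engineer would, in place of code of your own. Each camera call takes 0.05 s, during which the arm holds its last target.

## Working session

There is one attempt and no reset: what is moved stays moved. The work goes in short steps, Python scripts to look and compute and a shell command to move; the robot and the scene stay as the last step left them, time stands still between calls to the robot, and variables do not carry over. Pictures are saved under pics/ and viewed, and the job is handed in when it is done.

```bash
ls; mkdir -p pics; python3 - <<'E'
from rig import *
import cv2
print(get_state())
for n in ["scene","side","wrist"]:
    d=get_image(n); cv2.imwrite(f"pics/{n}0.png",d["frame"][:,:,::-1]); print(n,d["camera_matrix"],d["rvec"],d["tvec"])
E
```

```text
pics
{'clock': 0.0, 'qpos': array([ 1.04799939e+00,  2.76590614e-01,  1.50617418e+00, -1.49526330e-05,
        1.36068027e+00, -1.20995137e-01]), 'qd': array([-1.57264032e-04, -4.48521570e-07, -6.32439691e-04,  1.08080357e-03,
       -9.22513181e-04, -8.94218124e-04]), 'effort': array([-1.36408216e-03, -4.16770434e+01, -2.45809078e+01, -4.38929574e-04,
        1.11592459e-02, -4.38931792e-06]), 'position': array([0.22462073, 0.52875892, 0.24942582]), 'ee_rot': array([-2.86083707e-04,  1.99550572e-01,  9.79887091e-01, -8.80942655e-04]), 'contact_force': array([ 0.07975475, -0.17092508, -0.02977469]), 'moment': array([0.04805442, 0.02488981, 0.02034972]), 'width': 0.08533525072491635}
scene [[530.68668797   0.         322.89154836]
 [  0.         530.68668797 242.27141593]
 [  0.           0.           1.        ]] [ 0.7220421   2.54250063 -1.22357369] [ 0.46777685 -0.08331096  1.36404245]
side [[586.58688032   0.         323.19531309]
 [  0.         586.58688032 233.8843088 ]
 [  0.           0.           1.        ]] [ 2.37470495 -0.39490181  0.16681143] [-0.52045583  0.21186772  1.12863069]
wrist [[380.86232644   0.         321.05847976]
 [  0.         380.86232644 237.77004449]
 [  0.           0.           1.        ]] [-2.40050808 -1.58815266 -0.24088078] [-0.57441037 -0.03975726  0.37929563]
```

View pics/scene0.png

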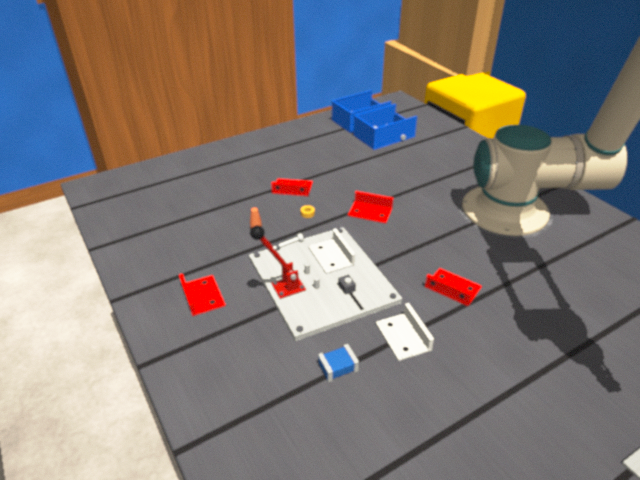

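View pics/side0.png

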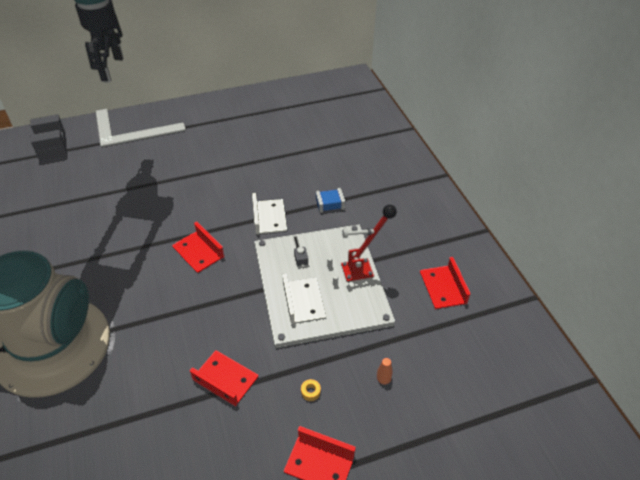

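View pics/wrist0.png

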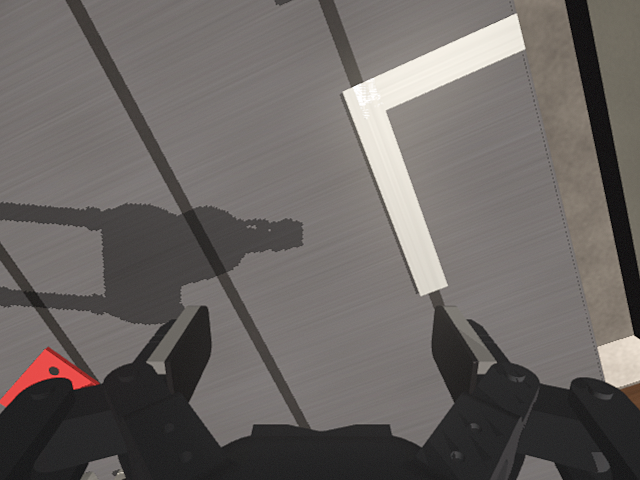

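```bash
cat > h.py <<'E'
import numpy as np, cv2
from rig import *
def cam(d): 
    R=cv2.Rodrigues(np.array(d["rvec"],float))[0]; return np.array(d["camera_matrix"]),R,np.array(d["tvec"],float).ravel()
def ray(d,u,v):
    K,R,t=cam(d); r=R.T@np.linalg.inv(K)@np.array([u,v,1.]); return -R.T@t,r/np.linalg.norm(r)
def onz(d,u,v,z):
    c,r=ray(d,u,v); return c+r*(z-c[2])/r[2]
def proj(d,P):
    return cv2.projectPoints(np.atleast_2d(np.array(P,float)),np.array(d["rvec"],float),np.array(d["tvec"],float),np.array(d["camera_matrix"]),None)[0].reshape(-1,2)
def tri(l):
    A=np.zeros((3,3));b=np.zeros(3)
    for d,u,v in l:
        c,r=ray(d,u,v);M=np.eye(3)-np.outer(r,r);A+=M;b+=M@c
    return np.linalg.solve(A,b)
def crop(d,x0,y0,x1,y1,s,name):
    cv2.imwrite(name,cv2.resize(d["frame"][y0:y1,x0:x1,::-1],None,fx=s,fy=s,interpolation=cv2.INTER_CUBIC))
E
python3 - <<'E'
from h import *
s=get_image("side");c=get_image("scene")
import pickle;pickle.dump((s,c),open("im0.pkl","wb"))
crop(s,240,180,410,350,3.5,"pics/side_c.png")
crop(c,235,195,445,365,3.5,"pics/scene_c.png")
E
```

```text
(no output)
```

View pics/side_c.png

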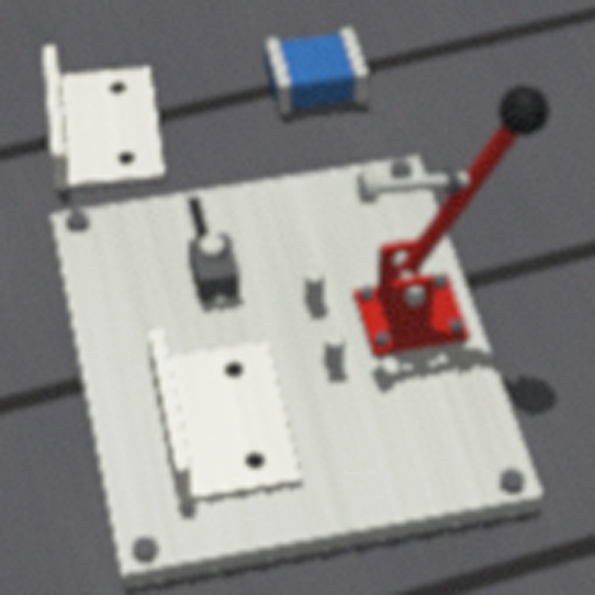

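View pics/scene_c.png

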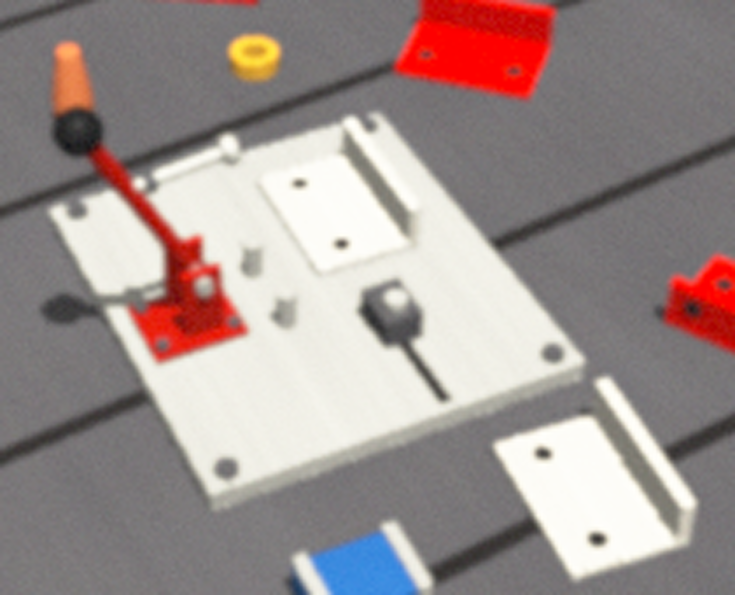

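```bash
python3 - <<'E'
from h import *
import pickle;s,c=pickle.load(open("im0.pkl","rb"))
S=lambda u,v:(s,240+u/3.5,180+v/3.5)
C=lambda u,v:(c,235+u/3.5,195+v/3.5)
for n,a,b in [("TL -x+y",(52,213),(583,362)),("BL -x-y",(122,573),(380,115)),("BR +x-y",(541,492),(48,212)),("TR +x+y",(418,155),(212,497)),
 ("leaf +x+y",(268,343),(320,272)),("leaf +x-y",(300,482),(260,178)),("ball",(525,108),(78,130)),("dowel+y top",(314,280),(288,296)),("dowel-y top",(333,345),(251,247)),("hinge",(410,278),(200,265)),("up +y top",(155,330),(413,207)),("up -y top",(187,508),(352,122)),("stopnear",(213,290),(390,300))]:
    print(n,tri([S(*a),C(*b)]).round(4),onz(*S(*a),.015).round(4),onz(*C(*b),.015).round(4))
for n,a,z in [("spare+x+y",(150,68),.006),("spare+x-y",(163,175),.006),("magnet",(318,90),.02)]:
    print(n,onz(*S(*a),z).round(4))
E
```

```text
TL -x+y [0.4333 0.1234 0.0123] [0.4331 0.1208 0.015 ] [0.435  0.1255 0.015 ]
BL -x-y [ 0.4025 -0.1434  0.0116] [ 0.4027 -0.1459  0.015 ] [ 0.4043 -0.1396  0.015 ]
BR +x-y [ 0.6421 -0.1695  0.0122] [ 0.6402 -0.1708  0.015 ] [ 0.644  -0.1668  0.015 ]
TR +x+y [0.671  0.0977 0.0113] [0.6702 0.0942 0.015 ] [0.6717 0.1009 0.015 ]
leaf +x+y [ 0.5272 -0.0221  0.0172] [ 0.5287 -0.021   0.015 ] [ 0.5249 -0.0239  0.015 ]
leaf +x-y [ 0.5123 -0.1219  0.0174] [ 0.514 -0.121  0.015] [ 0.5096 -0.124   0.015 ]
ball [ 0.6723 -0.034   0.1805] [0.7532 0.1115 0.015 ] [ 0.5891 -0.2352  0.015 ]
dowel+y top [0.5645 0.0019 0.0341] [0.5711 0.0163 0.015 ] [ 0.5531 -0.0156  0.015 ]
dowel-y top [ 0.5597 -0.0485  0.0336] [ 0.565  -0.0349  0.015 ] [ 0.5495 -0.0671  0.015 ]
hinge [ 0.6094 -0.0302  0.0556] [ 0.6275 -0.001   0.015 ] [ 0.5852 -0.0693  0.015 ]
up +y top [ 0.462  -0.0146  0.0466] [0.4677 0.01   0.015 ] [ 0.4404 -0.0454  0.015 ]
up -y top [ 0.4417 -0.1257  0.0321] [ 0.4486 -0.1172  0.015 ] [ 0.425  -0.1431  0.015 ]
stopnear [0.5072 0.0251 0.0207] [0.5101 0.0285 0.015 ] [0.502  0.0206 0.015 ]
spare+x+y [0.5309 0.2358 0.006 ]
spare+x-y [0.5108 0.138  0.006 ]
magnet [0.627  0.1663 0.02  ]
```

```bash
python3 -m jog '[-44,-45,5,0,0,7.5, -88,-91,10,0,0,15, -133,-136,15,0,0,22.5, -177,-182,20,0,0,30, -221,-227,25,0,0,37.5, -265,-272,30,0,0,45, -309,-318,35,0,0,53, -354,-363,40,0,0,60, -398,-409,45,0,0,68, -442,-454,50,0,0,75.5]'; python3 -m jog '[0,0,0,0,0,0,0,0,0,0,0,0]'
python3 - <<'E'
from h import *
d=get_image("wrist");cv2.imwrite("pics/w1.png",d["frame"][:,:,::-1])
import pickle;pickle.dump(d,open("w1.pkl","wb"))
s=get_state();print(s["clock"],s["position"],s["ee_rot"],s["qpos"],ray(d,320,240))
E
```

```text
clock: 1.5
position: [0.4508, -0.0537, 0.2012]
ee_rot: [0.0, 0.759, 0.651, 0.0]
contact_force: [1.3, 0.4, 1.1]
width: 0.0857
clock: 1.75
position: [0.4498, -0.0515, 0.2008]
ee_rot: [-0.001, 0.758, 0.652, -0.0]
contact_force: [-0.2, 0.9, -0.4]
width: 0.085
1.8 [ 0.44963607 -0.05081061  0.20098268] [-6.42643218e-04  7.57452375e-01  6.52890100e-01 -6.00586275e-05] [-2.66982670e-01  1.27942923e-01  1.82987900e+00  6.67071490e-04
  1.18490414e+00 -1.19225618e-01] (array([0.46223357, 0.02341544, 0.32446311]), array([-0.04828043, -0.29863919, -0.95314408]))
```

View pics/w1.png

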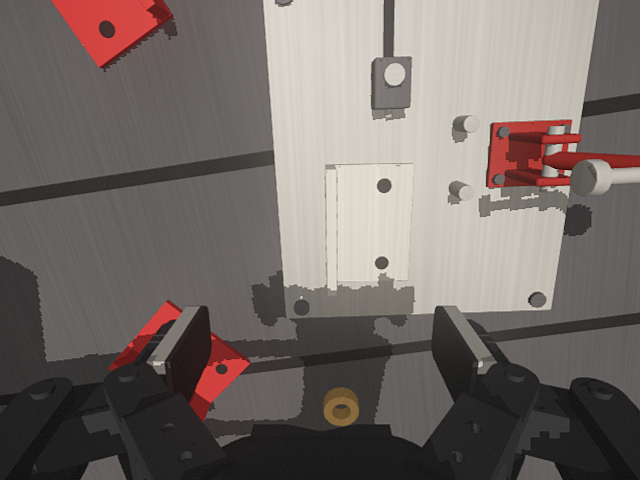

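```bash
python3 - <<'E'
from h import *
import pickle;d=pickle.load(open("w1.pkl","rb"))
crop(d,240,80,500,320,2.5,"pics/w1c.png")
g=cv2.cvtColor(d["frame"],cv2.COLOR_RGB2GRAY)
for v in (175,200,225,250,275): print(v,g[v,320:345].tolist(),g[v,400:420].tolist())
E
```

```text
175 [205, 205, 207, 208, 196, 187, 209, 220, 218, 216, 216, 217, 220, 222, 223, 218, 199, 202, 222, 222, 222, 221, 221, 220, 217] [215, 217, 218, 217, 216, 215, 215, 218, 216, 217, 215, 216, 213, 205, 204, 207, 208, 208, 208, 208]
200 [202, 203, 204, 205, 206, 180, 185, 222, 216, 216, 216, 217, 219, 220, 221, 220, 181, 175, 223, 222, 221, 221, 222, 222, 217] [218, 217, 215, 214, 213, 216, 217, 217, 215, 214, 219, 203, 184, 205, 206, 206, 205, 205, 206, 205]
225 [201, 200, 202, 203, 204, 181, 179, 215, 217, 215, 216, 216, 217, 218, 219, 217, 203, 200, 219, 219, 218, 219, 220, 220, 216] [216, 213, 212, 213, 216, 216, 216, 213, 211, 214, 208, 199, 200, 203, 203, 202, 202, 203, 202, 202]
250 [199, 198, 197, 198, 202, 185, 183, 211, 215, 214, 214, 215, 216, 216, 217, 219, 189, 177, 220, 216, 216, 215, 219, 218, 214] [211, 209, 211, 214, 214, 213, 210, 211, 207, 196, 197, 197, 198, 199, 198, 198, 200, 200, 198, 200]
275 [192, 195, 195, 193, 195, 182, 143, 185, 219, 213, 213, 214, 214, 214, 214, 215, 200, 193, 214, 212, 211, 213, 216, 214, 211] [207, 210, 212, 211, 210, 209, 211, 201, 188, 194, 193, 192, 193, 193, 193, 195, 195, 195, 197, 198]
```

View pics/w1c.png

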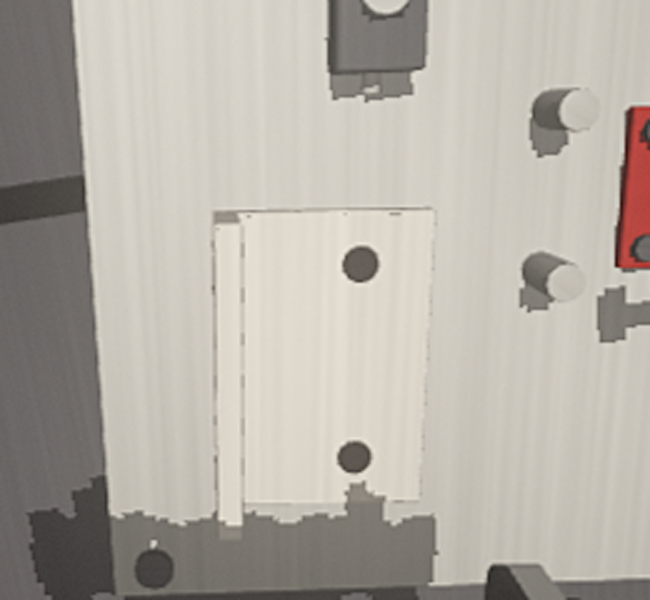

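```bash
python3 - <<'E'
from h import *
import pickle;d=pickle.load(open("w1.pkl","rb"))
f=lambda u,v,z:onz(d,240+u/2.5,80+v/2.5,z)[:2]
A=f(433,208,.021);B=f(418,502,.021);U1=f(228,224,.049);U2=f(231,526,.049)
D1=f(578,109,.041);D2=f(565,281,.041)
print(A,B,np.linalg.norm(A-B),np.arctan2(-(A-B)[0],(A-B)[1]))
print(U1,U2,np.linalg.norm(U1-U2),(U1+U2)/2,np.arctan2(-(U1-U2)[0],(U1-U2)[1]))
yaw=np.arctan2(-(D1-D2)[0],(D1-D2)[1]);print(D1,D2,np.linalg.norm(D1-D2),yaw)
ex=np.array([np.cos(yaw),np.sin(yaw)]);ey=np.array([-ex[1],ex[0]])
O=(D1+D2)/2-.006*ex
print("O",O)
for P in (A,B,U1,U2,f(332,72,.037),f(424,68,.037)): print((P-O)@ex,(P-O)@ey)
# plate left edge
L1=f(75,20,.015);L2=f(108,480,.015);print("plate edge yaw",np.arctan2(-(L1-L2)[0],(L1-L2)[1]),(L1-O)@ex,(L2-O)@ex)
E
```

```text
[ 0.52883838 -0.01993088] [ 0.51587444 -0.11948931] 0.10039892951697084 -0.12948586167692064
[ 0.46416926 -0.01169568] [ 0.45171211 -0.10572847] 0.09485434587930058 [ 0.45794069 -0.05871208] -0.1317097661514203
[0.56750182 0.00461733] [ 0.56198702 -0.04463552] 0.049560634574711444 -0.11150463279883555
O [ 0.55878168 -0.01934145]
-0.029691756935446182 -0.003917669762235824
-0.03149695578500577 -0.10430036899505794
-0.09487562763133602 -0.0029295845108793118
-0.09679204193749126 -0.09776456902818258
-0.06359333294063298 0.03753880380313742
-0.03733380263608796 0.03762039828613118
plate edge yaw -0.11256675608095744 -0.1386717765557596 -0.13883152834033216
```

```bash
python3 -m jog '[-4,3,40,0,0,-1,-10,8,80,0,0,-2,-10.4,8.4,110,0,0,-2,-10.4,8.4,110,0,0,-2,-10.4,8.4,110,0,0,-2,-10.4,8.4,110,0,0,-2]' 0.5 20
python3 - <<'E'
from h import *
s=get_state();print(s)
E
```

```text
clock: 2.55
position: [0.4581, -0.0629, 0.0927]
ee_rot: [0.001, 0.746, 0.666, 0.001]
contact_force: [0.1, -0.5, 0.8]
width: 0.0423
{'clock': 2.55, 'qpos': array([-2.87214253e-01,  2.59809048e-01,  1.97540644e+00,  1.74106328e-04,
        9.03096747e-01, -1.74533199e-01]), 'qd': array([-0.00828757,  0.00171102,  0.00259879,  0.00030405, -0.00122753,
       -0.00166647]), 'effort': array([ 8.87223892e-02, -3.39196265e+01, -1.79768407e+01,  5.39968576e-03,
        5.33605140e-03,  2.94310701e-05]), 'position': array([ 0.45812514, -0.06290815,  0.09266603]), 'ee_rot': array([0.00135839, 0.74583733, 0.6661261 , 0.00092182]), 'contact_force': array([ 0.06075189, -0.49252264,  0.84288541]), 'moment': array([-0.00804342,  0.02166343, -0.02572438]), 'width': 0.04233737048951498}
```

```bash
python3 -m jog '[0,-2,20,0,0,0,0,-2,35,0,0,0,0,-2,47,0,0,0,0,-2,47,0,0,0,0,-2,47,0,0,0]'; python3 - <<'E'
from h import *
d=get_image("wrist");cv2.imwrite("pics/w2.png",d["frame"][:,:,::-1])
print(get_state()["position"],get_state()["contact_force"])
E
```

```text
clock: 3.18
position: [0.4556, -0.0631, 0.0447]
ee_rot: [0.001, 0.746, 0.666, 0.0]
contact_force: [-0.8, -0.4, 0.8]
width: 0.0427
[ 0.45567653 -0.06306667  0.0447191 ] [-0.05220662  0.09881361 -0.05376356]
```

View pics/w2.png

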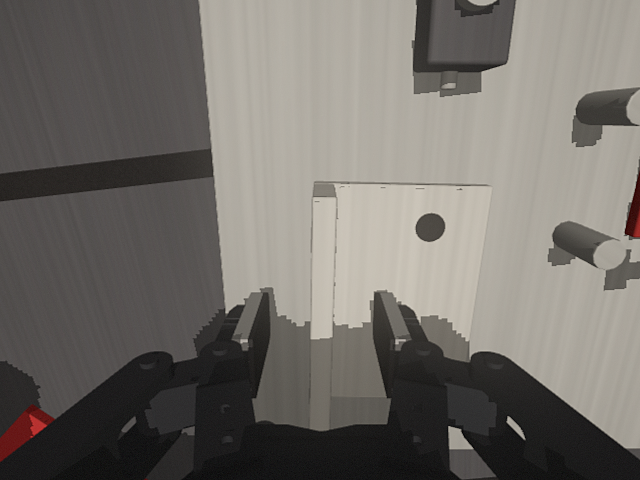

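```bash
python3 -m jog '[0,0,0,0,0,0,0,0,0,0,0,0,0,0,0,0,0,0,0,0,0,0,0,0,0,0,0,0,0,0,0,0,0,0,0,0]' 1 20; python3 - <<'E'
from h import *
d=get_image("wrist");cv2.imwrite("pics/w3.png",d["frame"][:,:,::-1])
print(get_state()["position"],get_state()["contact_force"],get_state()["moment"])
E
```

```text
clock: 3.98
position: [0.4556, -0.063, 0.0445]
ee_rot: [0.0, 0.746, 0.666, 0.0]
contact_force: [1.0, 0.7, 6.2]
width: 0.0076
[ 0.45558744 -0.06303024  0.04449015] [ 0.63943807 -0.83374391  4.73569602] [-0.04786967 -0.04689968  0.06921236]
```

View pics/w3.png

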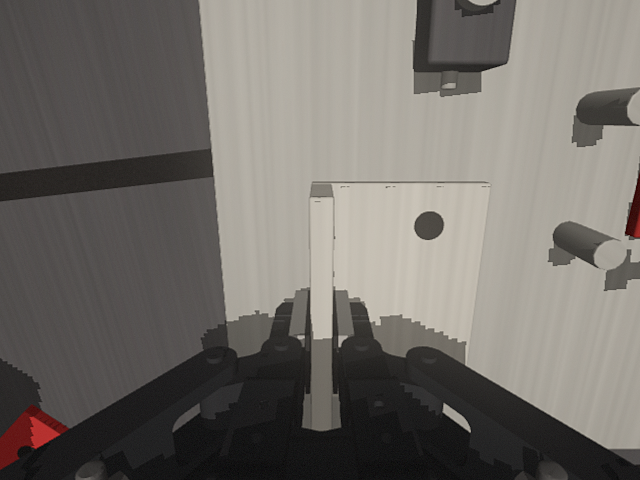

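```bash
python3 -m jog '[2,2,-0.4,0,0,0,6,5,-0.4,0,0,0,11,8,-0.4,0,0,0,16,12,-0.4,0,0,0,21,16,-0.4,0,0,0,26,20,-0.4,0,0,0,30,23,-0.4,0,0,0,32,25,-0.4,0,0,0,32,25,-0.4,0,0,0,32,25,-0.4,0,0,0]'; python3 - <<'E'
from h import *
d=get_image("wrist");cv2.imwrite("pics/w4.png",d["frame"][:,:,::-1])
s=get_state();print(s["position"],s["contact_force"],s["moment"],s["ee_rot"])
E
```

```text
clock: 5.28
position: [0.4819, -0.0341, 0.0445]
ee_rot: [-0.001, 0.746, 0.666, -0.001]
contact_force: [-3.4, -2.8, 7.1]
width: 0.0077
[ 0.48190204 -0.03410848  0.04450269] [-4.00654461 -2.57631378  8.07299155] [-0.52331969  0.45924322 -0.12389173] [-0.00102566  0.7460995   0.66583232 -0.00134206]
```

View pics/w4.png

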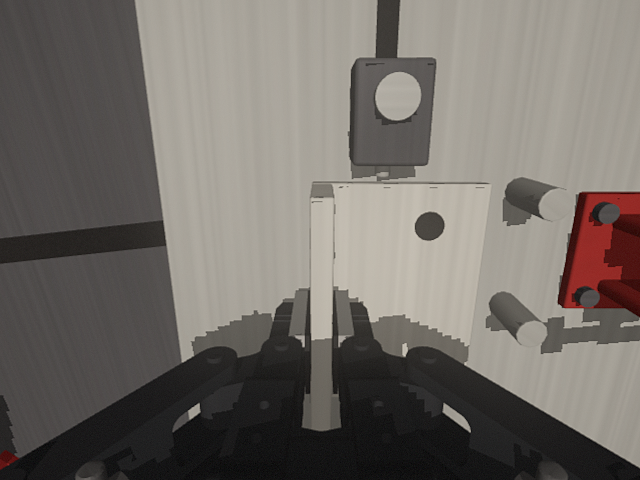

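```bash
python3 -m jog '[0,0,-0.6,0,0,0,0,0,-0.6,0,0,0]';python3 -m jog '[0,0,-0.4,0,0,0,0,0,-0.4,0,0,0]'; python3 - <<'E'
from h import *
d=get_image("wrist")
import pickle;pickle.dump(d,open("w4.pkl","wb"))
s=get_state();print(s["position"],s["contact_force"],s["moment"],s["ee_rot"])
E
```

```text
clock: 5.58
position: [0.4824, -0.0336, 0.0445]
ee_rot: [-0.001, 0.746, 0.666, -0.001]
contact_force: [-2.8, -1.5, 0.4]
width: 0.0076
clock: 5.82
position: [0.4834, -0.0336, 0.045]
ee_rot: [-0.0, 0.746, 0.666, 0.0]
contact_force: [0.9, -0.2, -5.8]
width: 0.0075
[ 0.48349615 -0.0336179   0.04505321] [ 0.09638521 -0.24239961 -4.69790585] [-0.00672301  0.07823637 -0.00777583] [-4.04185346e-04  7.46196590e-01  6.65725533e-01  3.15412963e-05]
```

```bash
python3 -m jog '[2,1.5,0.3,0,0,0,4,3,0.3,0,0,0,6,4,0.3,0,0,0,6,4,0.3,0,0,0,6,4,0.3,0,0,0]'; python3 -m jog '[0,0.5,0,0,0,0,0,1,0,0,0,0,0,1,0,0,0,0]'; python3 -m jog '[0,0.5,0,0,0,0,0,0.5,0,0,0,0]'
```

```text
clock: 6.5
position: [0.4884, -0.0285, 0.0453]
ee_rot: [0.0, 0.746, 0.666, 0.0]
contact_force: [-0.6, -0.2, -6.2]
width: 0.0076
clock: 6.88
position: [0.4892, -0.0286, 0.0453]
ee_rot: [0.0, 0.746, 0.666, 0.0]
contact_force: [-1.2, -0.6, -5.4]
width: 0.0076
clock: 7.12
position: [0.4898, -0.0286, 0.0452]
ee_rot: [0.0, 0.746, 0.666, 0.0]
contact_force: [0.1, -0.1, -5.2]
width: 0.0075
```

```bash
python3 - <<'E'
from h import *
d=get_image("wrist");cv2.imwrite("pics/w5.png",d["frame"][:,:,::-1])
s=get_state();print(s["position"],s["contact_force"],s["moment"],s["ee_rot"])
E
```

```text
[ 0.48977404 -0.02862018  0.04524388] [-0.44786393 -0.98495186 -4.52500914] [-0.12681834  0.18836245 -0.04816428] [2.81617308e-05 7.46195015e-01 6.65727416e-01 7.82195102e-05]
```

View pics/w5.png

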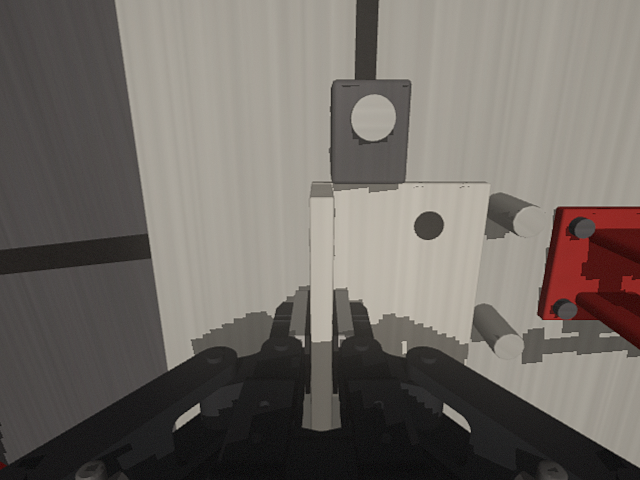

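```bash
python3 -m jog '[0,0.3,0.5,0,0,0,0,0.5,0.5,0,0,0]'; python3 -m jog '[0,0.5,0,0,0,0,0,0.5,0,0,0,0]'; python3 -m jog '[0,0.5,0,0,0,0,0,0.5,0,0,0,0]'
```

```text
clock: 7.42
position: [0.4902, -0.0287, 0.0447]
ee_rot: [-0.0, 0.746, 0.666, 0.0]
contact_force: [0.2, -0.2, -4.6]
width: 0.0074
clock: 7.68
position: [0.4904, -0.0287, 0.0447]
ee_rot: [-0.0, 0.746, 0.666, -0.0]
contact_force: [-1.6, 0.0, -3.6]
width: 0.0076
clock: 7.92
position: [0.4904, -0.0287, 0.0446]
ee_rot: [-0.001, 0.746, 0.666, -0.001]
contact_force: [-2.3, -1.0, -2.7]
width: 0.0078
```

```bash
python3 -m jog '[0,0.5,0,0,0,0,0,0.5,0,0,0,0]'; python3 -m jog '[0,0.5,0,0,0,0,0,0.5,0,0,0,0]'; python3 - <<'E'
from h import *
s=get_state();print(s["position"],s["contact_force"],s["moment"],s["ee_rot"])
E
```

```text
clock: 8.18
position: [0.4905, -0.0287, 0.0446]
ee_rot: [-0.001, 0.746, 0.666, -0.001]
contact_force: [-5.1, -0.6, -1.1]
width: 0.0076
clock: 8.43
position: [0.4905, -0.0287, 0.0446]
ee_rot: [-0.001, 0.746, 0.666, -0.001]
contact_force: [-6.2, -1.2, -0.4]
width: 0.0074
[ 0.49049341 -0.02872416  0.04460094] [-6.16264727 -1.15900302 -0.36442157] [-0.19419478  0.90226674 -0.00200902] [-0.00126841  0.74607136  0.66586381 -0.00113714]
```

```bash
python3 -m jog '[0.7,-1,0,0,0,0,1.5,-1,0,0,0,0,1.5,-1,0,0,0,0]'; python3 -m jog '[0.5,0,0,0,0,0,1,0,0,0,0,0,1,0,0,0,0,0]';  python3 -m jog '[0.5,0,0,0,0,0,0.5,0,0,0,0,0]'
```

```text
clock: 8.8
position: [0.4905, -0.0277, 0.0446]
ee_rot: [-0.0, 0.746, 0.666, -0.001]
contact_force: [-4.9, -2.5, -2.1]
width: 0.0078
clock: 9.18
position: [0.4906, -0.0269, 0.0446]
ee_rot: [-0.0, 0.746, 0.666, -0.001]
contact_force: [-5.3, -3.7, -2.5]
width: 0.0075
clock: 9.43
position: [0.4906, -0.0266, 0.0447]
ee_rot: [-0.0, 0.746, 0.666, -0.001]
contact_force: [-3.8, -5.1, -2.5]
width: 0.0075
```

```bash
python3 -m jog '[0.5,0,0,0,0,0,0.5,0,0,0,0,0]'; python3 -m jog '[0.5,0,0,0,0,0,0.5,0,0,0,0,0]';  python3 - <<'E'
from h import *
d=get_image("wrist");cv2.imwrite("pics/w6.png",d["frame"][:,:,::-1])
crop(d,300,80,560,360,2.1,"pics/w6c.png")
s=get_state();print(s["position"],s["contact_force"],s["moment"],s["ee_rot"])
E
```

```text
clock: 9.68
position: [0.4907, -0.0266, 0.0447]
ee_rot: [0.0, 0.746, 0.666, -0.001]
contact_force: [-5.5, -6.4, -2.3]
width: 0.0076
clock: 9.93
position: [0.4907, -0.0266, 0.0448]
ee_rot: [0.001, 0.746, 0.666, -0.002]
contact_force: [-5.5, -8.8, -1.8]
width: 0.0076
[ 0.49067546 -0.02653239  0.04474091] [-6.58480794 -7.72050415 -1.99849468] [-1.29801781  0.89369441 -0.08310922] [ 4.64222527e-04  7.45644534e-01  6.66341407e-01 -1.77272183e-03]
```

View pics/w6c.png

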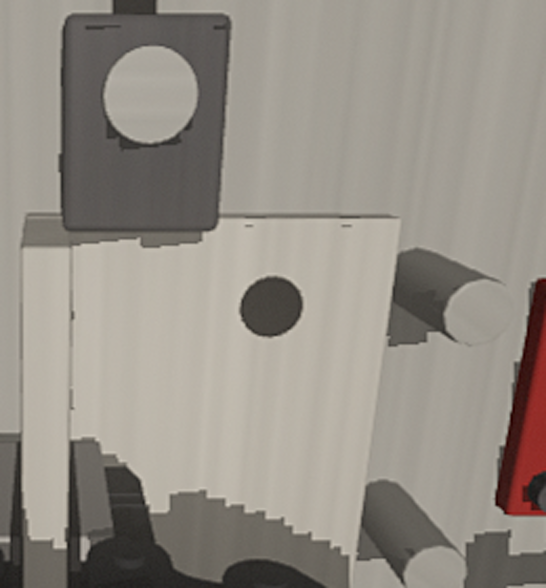

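```bash
python3 -m jog '[-0.6,0,0,0,0,0,-0.6,0,0,0,0,0]'; python3 -m jog '[0,0,0,0,0,0,0,0,0,0,0,0,0,0,0,0,0,0]' 0.8; python3 -m jog '[0,2,0,0,0,0,0,3,0,0,0,0,0,3,0,0,0,0]'
```

```text
clock: 10.22
position: [0.4907, -0.0266, 0.0447]
ee_rot: [0.0, 0.746, 0.666, -0.001]
contact_force: [-5.3, -5.6, -1.9]
width: 0.0076
clock: 10.6
position: [0.4927, -0.0253, 0.0452]
ee_rot: [0.001, 0.746, 0.666, 0.001]
contact_force: [0.4, 0.1, 0.3]
width: 0.017
clock: 10.98
position: [0.4948, -0.0257, 0.0447]
ee_rot: [0.0, 0.746, 0.666, 0.0]
contact_force: [0.2, 0.1, -0.3]
width: 0.017
```

```bash
python3 -m jog '[0,1,0,0,0,0,0,1,0,0,0,0]'; python3 -m jog '[0,1,0,0,0,0,0,1,0,0,0,0]';  python3 -m jog '[0,1,0,0,0,0,0,1,0,0,0,0]'
```

```text
clock: 11.22
position: [0.4953, -0.0258, 0.0447]
ee_rot: [-0.0, 0.746, 0.666, -0.0]
contact_force: [0.2, 0.4, 0.6]
width: 0.0173
clock: 11.48
position: [0.4953, -0.0258, 0.0445]
ee_rot: [-0.001, 0.746, 0.666, -0.001]
contact_force: [-3.4, 0.3, 2.0]
width: 0.0168
clock: 11.72
position: [0.4953, -0.0258, 0.0445]
ee_rot: [-0.002, 0.746, 0.666, -0.001]
contact_force: [-6.2, -0.2, 4.5]
width: 0.0169
```

```bash
python3 -m jog '[0,-3,0,0,0,0,0,-6.5,0,0,0,0,0,-6.5,0,0,0,0]';  python3 -m jog '[0,0,-20,0,0,0,0,0,-60,0,0,0,0,0,-110,0,0,0,0,0,-150,0,0,0,-20,0,-170,0,0,0,-40,0,-170,0,0,0,-40,0,-170,0,0,0,-40,0,-170,0,0,0]'; python3 - <<'E'
from h import *
d=get_image("wrist");cv2.imwrite("pics/w7.png",d["frame"][:,:,::-1])
import pickle;pickle.dump(d,open("w7.pkl","wb"))
crop(d,300,50,560,290,2.5,"pics/w7c.png")
s=get_state();print(s["position"],s["contact_force"],s["moment"],s["ee_rot"])
s=get_image("side");crop(s,280,180,400,300,5,"pics/s7c.png")
E
```

```text
clock: 12.1
position: [0.4916, -0.0254, 0.0449]
ee_rot: [0.001, 0.746, 0.666, 0.0]
contact_force: [0.3, -1.1, -0.3]
width: 0.017
clock: 13.1
position: [0.4865, -0.0646, 0.2144]
ee_rot: [-0.0, 0.746, 0.666, 0.0]
contact_force: [0.2, -0.2, 0.0]
width: 0.017
[ 0.48643756 -0.06442709  0.21432302] [ 0.41612958 -0.46833176 -0.25126023] [-0.01939488  0.0437239  -0.05717717] [-4.93009319e-04  7.46104434e-01  6.65828750e-01  8.36830316e-05]
```

View pics/w7.png

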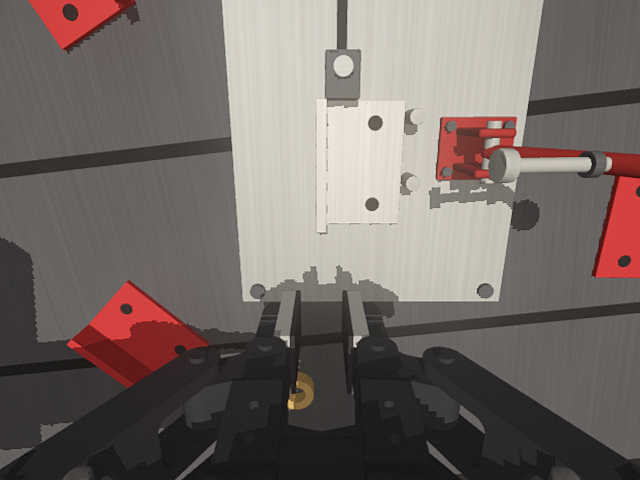

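View pics/w7c.png

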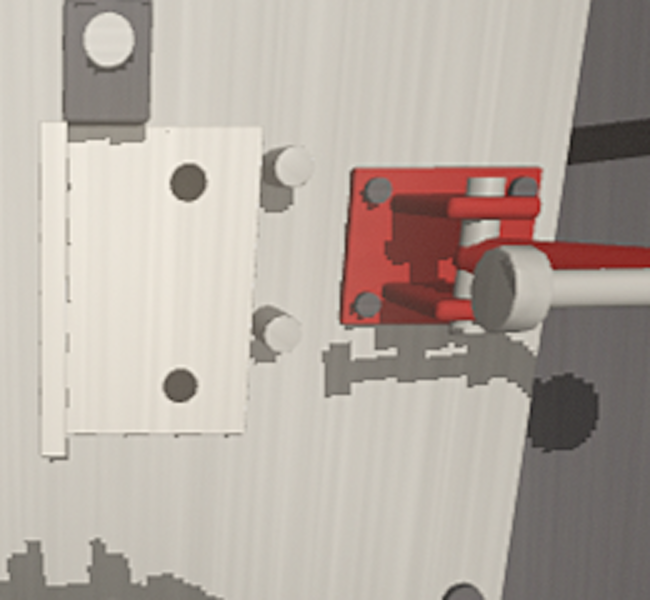

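```bash
python3 - <<'E'
from h import *
import pickle;d=pickle.load(open("w7.pkl","rb"))
f=lambda u,v,z:onz(d,300+u/2.5,50+v/2.5,z)[:2]
D1=f(294,166,.041);D2=f(282,333,.041)
yaw=np.arctan2(-(D1-D2)[0],(D1-D2)[1])
print(np.linalg.norm(D1-D2),yaw)
yaw=-.112
ex=np.array([np.cos(yaw),np.sin(yaw)]);ey=np.array([-ex[1],ex[0]])
O=(D1+D2)/2-.006*ex
print("O",O)
for P in (f(262,127,.021),f(245,433,.021),f(66,120,.037),f(148,121,.037)): print((P-O)@ex,(P-O)@ey)
s=get_image("side");c=get_image("scene")
pickle.dump((s,c),open("im7.pkl","wb"))
crop(s,280,180,420,310,4.5,"pics/s7c.png")
crop(c,230,190,370,310,4.5,"pics/c7c.png")
E
```

```text
0.04976920982156603 -0.11455726440998486
O [ 0.55900566 -0.01953526]
1.8074921214039974e-05 0.036693901981457944
0.00040505658699505634 -0.0626307092561787
-0.06167855859997315 0.03810026243596429
-0.037302362573143566 0.03776267601269956
```

View pics/s7c.png

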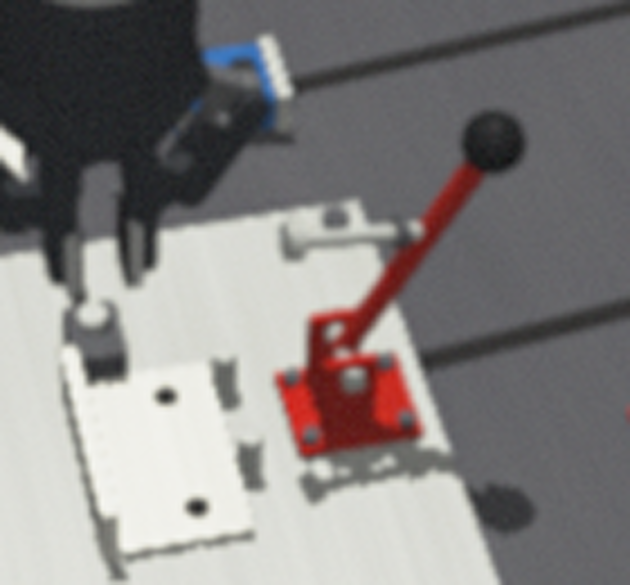

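View pics/c7c.png

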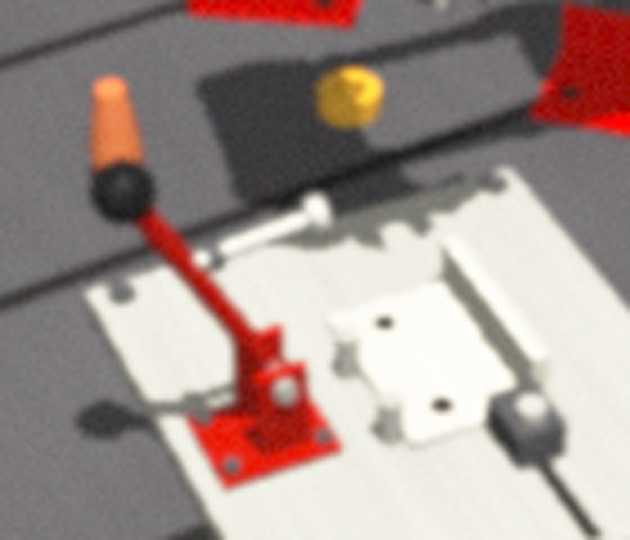

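```bash
python3 - <<'E'
from h import *
import pickle;s,c=pickle.load(open("im7.pkl","rb"))
def blob(d,x0,y0,x1,y1):
    g=cv2.cvtColor(d["frame"],cv2.COLOR_RGB2HSV)[y0:y1,x0:x1]
    m=(g[...,2]<45).astype(np.uint8);n,l,st,ce=cv2.connectedComponentsWithStats(m)
    i=1+np.argmax(st[1:,4]);print(st[i]);return ce[i]+[x0,y0]
a=blob(s,378,198,402,220);b=blob(c,245,222,268,245);print(a,b)
P=tri([(s,*a),(c,*b)]);print(P)
yaw=-.112;O=np.array([.5588,-.0195])
ex=np.array([np.cos(yaw),np.sin(yaw)]);ey=np.array([-ex[1],ex[0]])
print((P[:2]-O)@ex,(P[:2]-O)@ey)
for al in np.arange(0,.16,.03):
    th=np.radians(33)-al; x=.055+.135*np.sin(th);z=.06+.135*np.cos(th);W=O+x*ex
    print(al,W,z,proj(s,[[*W,z]]),proj(c,[[*W,z]]))
E
```

```text
[ 5  9 13 11 96]
[ 6  8 12  9 56]
[389.20833333 212.33333333] [257.08928571 234.35714286]
[ 0.67245924 -0.03337869  0.17571465]
0.11449827570947699 -0.0010884940502996826
0.0 [ 0.686521   -0.03386487] 0.17322052667263227 [[396.03363466 211.76603802]] [[250.53247834 237.69114078]]
0.03 [ 0.68311329 -0.0334816 ] 0.17537503849519354 [[394.44980988 211.2481739 ]] [[252.15431003 236.30710744]]
0.06 [ 0.6796429  -0.03309128] 0.17742572057069064 [[392.82349642 210.77115098]] [[253.81348904 234.95698463]]
0.09 [ 0.67611294 -0.03269427] 0.17937072742367244 [[391.15622247 210.33570839]] [[255.50811203 233.64234851]]
0.12 [ 0.6725266  -0.03229091] 0.18120830867925536 [[389.44958445 209.94253934]] [[257.23622452 232.36472592]]
0.15 [ 0.66888709 -0.03188157] 0.18293681063834233 [[387.70524539 209.59228905]] [[258.99582453 231.1255915 ]]
```

```bash
python3 -m jog '[0,0,-40,0,0,-9,5,20,-60,0,0,-18,11,40,-60,0,0,-27,17,60,-60,0,0,-36,23,80,-60,0,0,-45,29,100,-60,0,0,-54,35,120,-60,0,0,-63,41,140,-60,0,0,-72,47,160,-60,0,0,-81,53,182,-60,0,0,-90]' 0.4 20;  python3 -m jog '[0,0,0,0,0,0,0,0,0,0,0,0,0,0,0,0,0,0]'; python3 - <<'E'
from h import *
d=get_image("wrist");cv2.imwrite("pics/w8.png",d["frame"][:,:,::-1])
import pickle;pickle.dump(d,open("w8.pkl","wb"))
s=get_state();print(s["position"],s["qpos"],s["ee_rot"])
P=s["position"];print(proj(d,[P,[.6725,-.0323,.181],[.6725,-.0323,.06]]))
E
```

```text
clock: 14.55
position: [0.674, -0.0323, 0.2743]
ee_rot: [-0.0, 0.054, 0.999, 0.0]
contact_force: [-0.9, -0.7, 0.8]
width: 0.0513
clock: 14.92
position: [0.6726, -0.0331, 0.2749]
ee_rot: [-0.0, 0.057, 0.998, 0.0]
contact_force: [-0.6, 0.6, -0.6]
width: 0.0512
[ 0.67266702 -0.0331409   0.27505897] [-1.52462434e-01  4.16284762e-01  1.23042649e+00  9.07133001e-06
  1.49499081e+00 -1.60861096e+00] [-5.40264288e-05  5.72928560e-02  9.98357414e-01  9.69872518e-06]
[[321.26171294 332.49381519]
 [322.52727763 248.65721697]
 [322.03015651 205.22433881]]
```

View pics/w8.png

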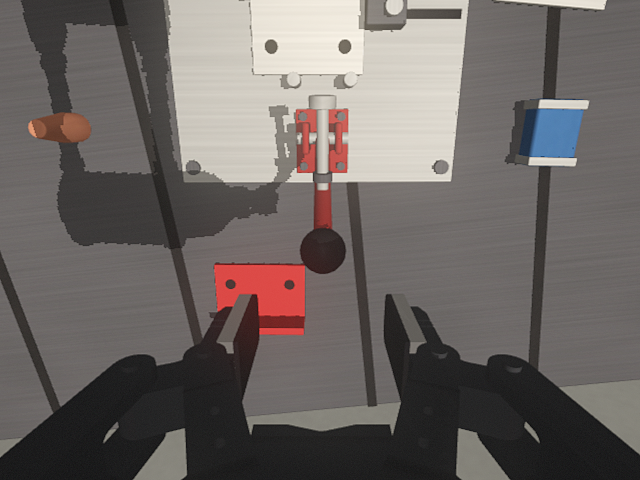

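```bash
python3 -m jog '[0,0,25,0,0,0,-1,0,55,0,0,0,-1,0,80,0,0,0,-1,0,94,0,0,0,-1,0,94,0,0,0,-1,0,94,0,0,0]'; python3 - <<'E'
from h import *
d=get_image("wrist");cv2.imwrite("pics/w9.png",d["frame"][:,:,::-1])
s=get_state();print(s["position"],s["contact_force"])
print(proj(d,[s["position"],[.6735,-.0323,.181]]))
E
```

```text
clock: 15.72
position: [0.6751, -0.0334, 0.1821]
ee_rot: [0.001, 0.057, 0.998, -0.0]
contact_force: [0.8, -0.4, 0.2]
width: 0.0512
[ 0.67510942 -0.03333932  0.18223833] [-0.39752273  0.06934305 -0.20898924]
[[321.51540238 332.52818993]
 [323.80927553 326.64468358]]
```

View pics/w9.png

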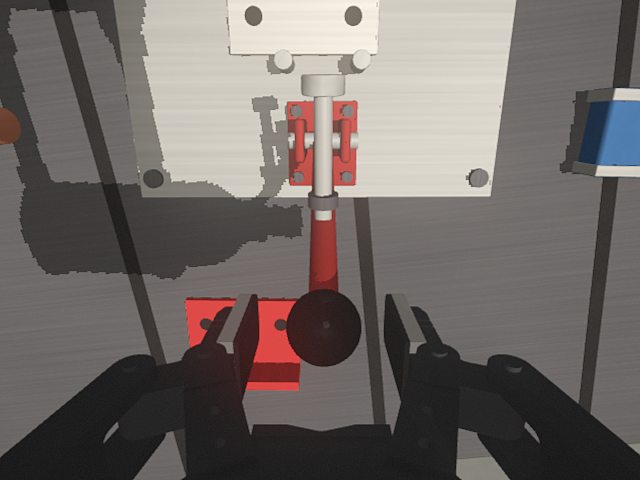

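```bash
python3 -m jog '[1.5,0.8,0,0,0,0,1.5,0.8,0,0,0,0,1.5,0.8,0,0,0,0,1.5,0.8,0,0,0,0,1.5,0.8,0,0,0,0,1.5,0.8,0,0,0,0]' 1 20; python3 - <<'E'
from h import *
s=get_state();print(s["position"],s["contact_force"],s["moment"])
yaw=-.112;O=np.array([.5588,-.0195]);ex=np.array([np.cos(yaw),np.sin(yaw)])
p=s["position"];x=(p[:2]-O)@ex-.055;z=p[2]-.06;print(x,z,np.hypot(x,z),np.radians(33)-np.arctan2(x,z))
E
```

```text
clock: 16.52
position: [0.6738, -0.0324, 0.1814]
ee_rot: [0.001, 0.057, 0.998, -0.0]
contact_force: [1.7, -0.2, 5.2]
width: 0.0269
[ 0.67377405 -0.03239102  0.18142488] [ 1.66535659 -0.23579445  5.24309318] [-0.07201348 -0.25556479  0.05748829]
0.06069446603797548 0.12142488330665951 0.13574910862937864 0.11242948235074984
```

```bash
python3 - <<'E'
import numpy as np
p0=.4636
for a in np.arange(.112,1.85,.08):
    p=np.radians(33)-a; print(round(a,3), round(-135*(np.sin(p)-np.sin(p0)),1), round(-135*(np.cos(p)-np.cos(p0)),1))
E
```

```text
0.112 -0.0 0.0
0.192 9.8 -4.4
0.272 20.0 -8.1
0.352 30.4 -10.9
0.432 41.0 -12.9
0.512 51.7 -14.0
0.592 62.5 -14.2
0.672 73.3 -13.6
0.752 84.0 -12.2
0.832 94.6 -9.8
0.912 104.9 -6.7
0.992 114.9 -2.7
1.072 124.6 2.0
1.152 133.9 7.5
1.232 142.7 13.8
1.312 151.0 20.7
1.392 158.7 28.3
1.472 165.8 36.4
1.552 172.2 45.1
1.632 177.9 54.3
1.712 182.8 63.9
1.792 187.0 73.9
```

```bash
python3 -m jog '[9.8,0,-4.4,0,0,0,20,0,-8.1,0,0,0,30.4,0,-10.9,0,0,0,41,0,-12.9,0,0,0,51.7,0,-14,0,0,0,62.5,0,-14.2,0,0,0,73.3,0,-13.6,0,0,0,84,0,-12.2,0,0,0,84,0,-12.2,0,0,0]'; python3 - <<'E'
from h import *
s=get_state();print(s["position"],s["contact_force"],s["moment"])
yaw=-.112;O=np.array([.5588,-.0195]);ex=np.array([np.cos(yaw),np.sin(yaw)])
p=s["position"];x=(p[:2]-O)@ex-.055;z=p[2]-.06;print(x,z,np.hypot(x,z),np.radians(33)-np.arctan2(x,z))
E
```

```text
clock: 17.65
position: [0.5871, -0.0226, 0.1922]
ee_rot: [-0.002, 0.057, 0.998, -0.0]
contact_force: [-2.2, -1.3, 2.1]
width: 0.0268
[ 0.58711188 -0.02258849  0.19221897] [-2.24872156 -1.26735177  2.07794744] [-0.23808063  0.19044779  0.04839237]
-0.026520316174472775 0.13221897118468434 0.13485245089033565 0.7739106429178166
```

```bash
python3 -m jog '[10.6,0,2.4,0,0,0,20.9,0,5.5,0,0,0,30.9,0,9.5,0,0,0,40.6,0,14.2,0,0,0,49.9,0,19.7,0,0,0,58.7,0,26,0,0,0,67,0,32.9,0,0,0,74.7,0,40.5,0,0,0,81.8,0,48.6,0,0,0,81.8,0,48.6,0,0,0]'; python3 - <<'E'
from h import *
s=get_state();print(s["position"],s["contact_force"],s["moment"])
yaw=-.112;O=np.array([.5588,-.0195]);ex=np.array([np.cos(yaw),np.sin(yaw)])
p=s["position"];x=(p[:2]-O)@ex-.055;z=p[2]-.06;print(x,z,np.hypot(x,z),np.radians(33)-np.arctan2(x,z))
d=get_image("side");crop(d,240,180,410,350,3.5,"pics/s10.png")
E
```

```text
clock: 18.9
position: [0.5066, -0.0135, 0.1428]
ee_rot: [-0.001, 0.057, 0.998, -0.0]
contact_force: [-1.8, -4.8, -1.1]
width: 0.0266
[ 0.50661253 -0.01349968  0.14277118] [-1.76593892 -4.80499313 -1.07335502] [-0.65351879  0.22306144  0.11541222]
-0.10753112069435838 0.08277118443577447 0.1356982346631144 1.4907384580294325
```

View pics/s10.png

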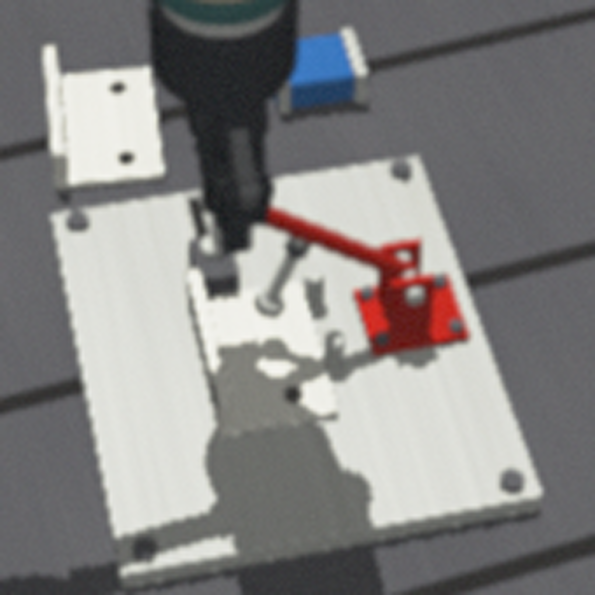

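```bash
python3 -m jog '[3.2,-0.7,4.3,0,0,0,6.4,-1.5,8.7,0,0,0,9.3,-1.5,13.2,0,0,0,12.1,-1.5,17.9,0,0,0,14.3,-1.5,22,0,0,0,16.4,-1.5,26,0,0,0,16.4,-1.5,26,0,0,0,16.4,-1.5,26,0,0,0]'; python3 - <<'E'
from h import *
s=get_state();print(s["position"],s["contact_force"],s["moment"])
yaw=-.112;O=np.array([.5588,-.0195]);ex=np.array([np.cos(yaw),np.sin(yaw)])
p=s["position"];x=(p[:2]-O)@ex-.055;z=p[2]-.06;print(x,z,np.hypot(x,z),np.radians(33)-np.arctan2(x,z))
E
```

```text
clock: 19.95
position: [0.4914, -0.012, 0.1176]
ee_rot: [-0.001, 0.057, 0.998, 0.001]
contact_force: [-0.8, 5.5, -1.2]
width: 0.0263
[ 0.49135841 -0.01204657  0.11760197] [-0.82242236  5.49980879 -1.1606071 ] [0.78359928 0.11163773 0.05206573]
-0.12285207746354224 0.057601974447830315 0.1356857413194057 1.7083179006764104
```

```bash
python3 -m jog '[1.6,0.4,3.7,0,0,0,3.2,0.7,7.4,0,0,0,3.2,0.7,7.4,0,0,0]'; python3 -m jog '[0.5,0,1,0,0,0,0.9,0,2,0,0,0,0.9,0,2,0,0,0]'; python3 -m jog '[0.4,0,1,0,0,0,0.8,0,2,0,0,0,0.8,0,2,0,0,0]'; python3 - <<'E'
from h import *
s=get_state();print(s["position"],s["contact_force"],s["moment"])
yaw=-.112;O=np.array([.5588,-.0195]);ex=np.array([np.cos(yaw),np.sin(yaw)])
p=s["position"];x=(p[:2]-O)@ex-.055;z=p[2]-.06;print(x,z,np.hypot(x,z),np.radians(33)-np.arctan2(x,z))
E
```

```text
clock: 20.32
position: [0.4884, -0.0117, 0.1103]
ee_rot: [-0.0, 0.057, 0.998, 0.0]
contact_force: [-0.4, 3.9, -1.1]
width: 0.0264
clock: 20.7
position: [0.4878, -0.0116, 0.109]
ee_rot: [0.0, 0.057, 0.998, 0.0]
contact_force: [-1.0, 5.3, 0.2]
width: 0.0265
clock: 21.08
position: [0.4871, -0.0116, 0.107]
ee_rot: [0.0, 0.057, 0.998, 0.0]
contact_force: [-2.3, 5.3, 0.8]
width: 0.0265
[ 0.48705976 -0.01155383  0.10698944] [-2.30741041  5.31960706  0.84556229] [ 0.75749334  0.12432507 -0.01557155]
-0.12717887115804916 0.046989436251344746 0.13558197663500432 1.7928367637982991
```

```bash
python3 -m jog '[0.4,0.5,1,0,0,0,0.4,1,1,0,0,0]'; python3 -m jog '[0.2,0,0.5,0,0,0,0.2,0.5,0.5,0,0,0]'; python3 -m jog '[0,0.5,0.5,0,0,0,0,0.5,0.5,0,0,0]'
```

```text
clock: 21.32
position: [0.4867, -0.0114, 0.106]
ee_rot: [0.0, 0.057, 0.998, -0.001]
contact_force: [-0.8, -0.4, -0.3]
width: 0.0266
clock: 21.58
position: [0.4865, -0.0113, 0.1055]
ee_rot: [0.0, 0.056, 0.998, -0.001]
contact_force: [-2.6, -3.3, 0.8]
width: 0.0266
clock: 21.82
position: [0.4863, -0.0112, 0.1049]
ee_rot: [-0.0, 0.056, 0.998, -0.001]
contact_force: [-3.1, -4.6, 1.0]
width: 0.0262
```

```bash
python3 -m jog '[0.1,-0.8,0.5,0,0,0,0.1,-0.8,0.5,0,0,0]'; python3 -m jog '[0.1,0,0.5,0,0,0,0.1,0,0.5,0,0,0]'; python3 - <<'E'
from h import *
s=get_state();print(s["position"],s["contact_force"],s["moment"])
d=get_image("side");crop(d,240,180,410,350,3.5,"pics/s11.png")
d=get_image("wrist");cv2.imwrite("pics/w11.png",d["frame"][:,:,::-1])
E
```

```text
clock: 22.08
position: [0.4862, -0.0112, 0.1044]
ee_rot: [-0.0, 0.057, 0.998, -0.001]
contact_force: [-3.2, -5.1, 1.1]
width: 0.0267
clock: 22.32
position: [0.486, -0.0112, 0.1038]
ee_rot: [-0.0, 0.057, 0.998, -0.001]
contact_force: [-3.1, -4.6, 1.9]
width: 0.0264
[ 0.48602757 -0.01122005  0.10384999] [-3.09125991 -4.63637595  1.85389718] [-0.66920161  0.42268172  0.05369789]
```

View pics/s11.png

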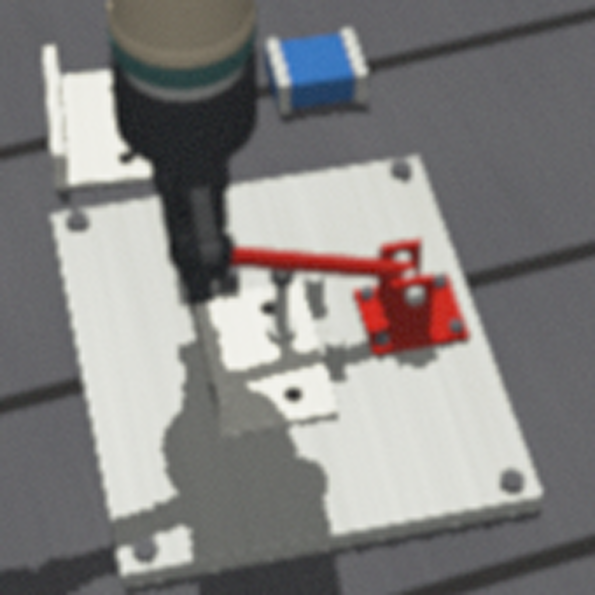

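View pics/w11.png

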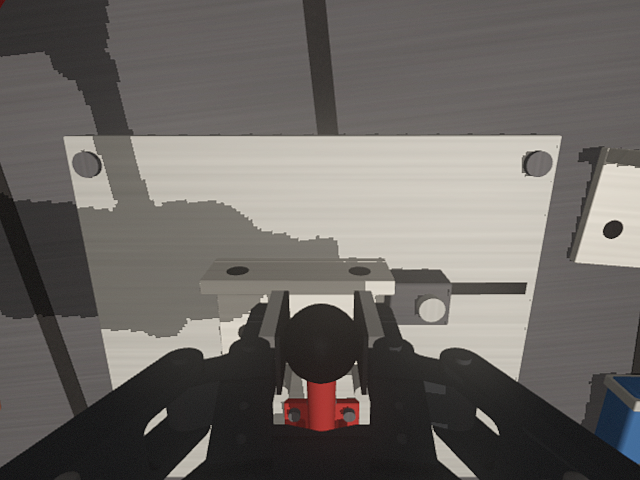

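```bash
python3 - <<'E'
from h import *
d=get_image("wrist");f=d["frame"];crop(d,240,270,400,430,4,"pics/w12.png")
s=get_state();print(s["position"],s["contact_force"])
c,r=ray(d,321,344);print(c,r)
for z in (.098,.102,.106,.110,.115):
    P=onz(d,321,344,z);yaw=-.112;O=np.array([.5588,-.0195]);ex=np.array([np.cos(yaw),np.sin(yaw)])
    x=(P[:2]-O)@ex-.055;print(z,P,x,np.hypot(x,z-.06),np.linalg.norm(P-c))
E
```

```text
[ 0.48601146 -0.01122494  0.10386557] [-3.17356855 -2.76307153  1.066421  ]
[ 0.4114754  -0.00269266  0.22746028] [ 0.53998901 -0.06280861 -0.83932529]
0.098 [ 0.49476507 -0.01238046  0.098     ] -0.1194294415009087 0.1253291326756033 0.15424327158189277
0.102 [ 0.49219163 -0.01208114  0.102     ] -0.12202021584552772 0.12904624393987285 0.1494775388641069
0.106 [ 0.48961819 -0.01178181  0.106     ] -0.12461099019014668 0.132830338688753 0.14471180614632104
0.11 [ 0.48704474 -0.01148248  0.11      ] -0.12720176453476564 0.13667585339319438 0.13994607342853518
0.115 [ 0.48382794 -0.01110832  0.115     ] -0.13044023246553937 0.14156148574264102 0.1339889075313028
```

View pics/w12.png

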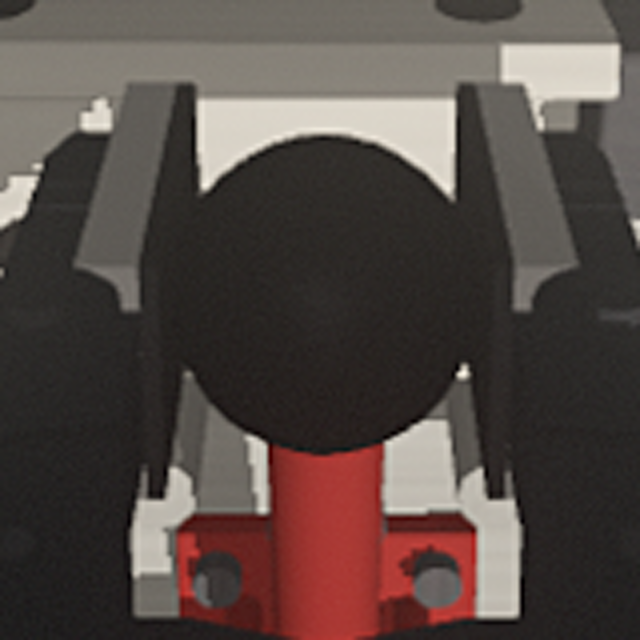

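```bash
python3 -m jog '[0.2,0,1,0,0,0,0.2,0,1,0,0,0]'; python3 -m jog '[0.2,0,1,0,0,0,0.2,0,1,0,0,0]'; python3 - <<'E'
from h import *
d=get_image("wrist");f=d["frame"];crop(d,240,270,400,430,4,"pics/w13.png")
d=get_image("scene");crop(d,230,190,370,310,4.5,"pics/c13.png")
E
```

```text
clock: 22.72
position: [0.4857, -0.0112, 0.1028]
ee_rot: [-0.0, 0.057, 0.998, -0.001]
contact_force: [-3.2, -4.9, 0.2]
width: 0.0263
clock: 22.98
position: [0.4858, -0.0112, 0.1025]
ee_rot: [-0.0, 0.057, 0.998, -0.001]
contact_force: [-4.8, -4.2, 5.8]
width: 0.0263
```

View pics/w13.png

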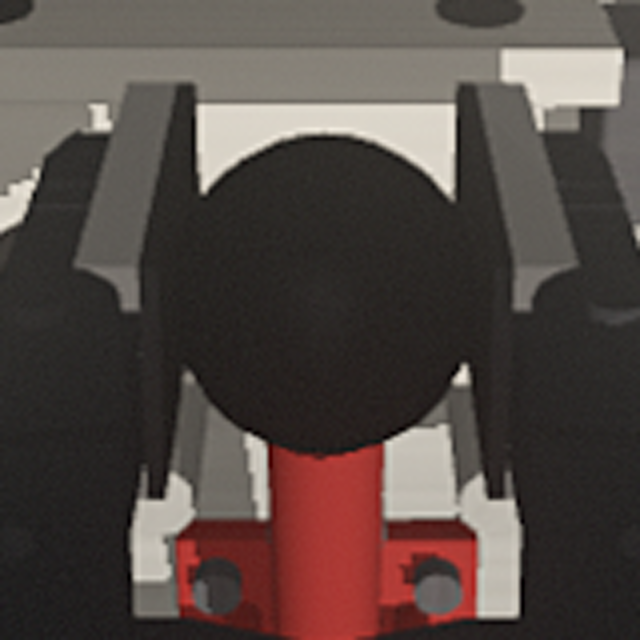

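View pics/c13.png

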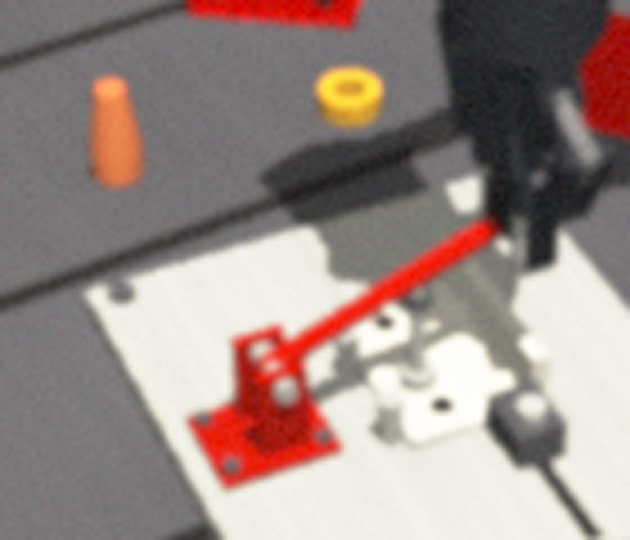

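```bash
python3 -m jog '[0.5,-0.5,0.2,0,0,0,1,-1,0.2,0,0,0,1,-1,0.2,0,0,0]'; python3 -m jog '[0,-1,0,0,0,0,0,-1,0,0,0,0]'
```

```text
clock: 23.45
position: [0.4858, -0.0112, 0.1025]
ee_rot: [0.001, 0.057, 0.998, 0.0]
contact_force: [-2.7, -1.1, 5.3]
width: 0.0269
clock: 23.7
position: [0.4857, -0.0113, 0.1025]
ee_rot: [0.001, 0.057, 0.998, 0.001]
contact_force: [-2.5, 1.1, 5.5]
width: 0.0266
```

```bash
python3 -m jog '[0,0,0,0,0,0,0,0,0,0,0,0,0,0,0,0,0,0,0,0,0,0,0,0,0,0,0,0,0,0]' 0.4; python3 -m jog '[0,0,-10,0,0,0,0,0,-30,0,0,0,0,0,-60,0,0,0,0,0,-100,0,0,0,40,0,-120,0,0,0,90,0,-120,0,0,0,90,0,-120,0,0,0,90,0,-120,0,0,0]'; python3 - <<'E'
from h import *
import pickle
d=get_image("wrist");pickle.dump(d,open("w14.pkl","wb"));cv2.imwrite("pics/w14.png",d["frame"][:,:,::-1])
s=get_image("side");crop(s,240,180,410,350,3.5,"pics/s14.png")
c=get_image("scene");crop(c,235,195,395,325,4.5,"pics/c14.png");pickle.dump((s,c),open("im14.pkl","wb"))
E
```

```text
clock: 24.32
position: [0.4848, -0.0123, 0.1017]
ee_rot: [0.0, 0.057, 0.998, 0.0]
contact_force: [-0.8, -0.4, 0.6]
width: 0.0512
clock: 25.32
position: [0.396, -0.0022, 0.2226]
ee_rot: [0.001, 0.057, 0.998, -0.0]
contact_force: [0.7, -0.5, 0.2]
width: 0.0509
```

View pics/w14.png

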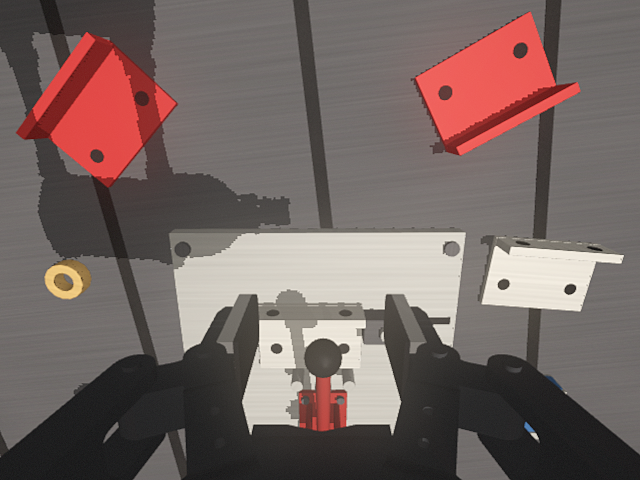

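View pics/s14.png

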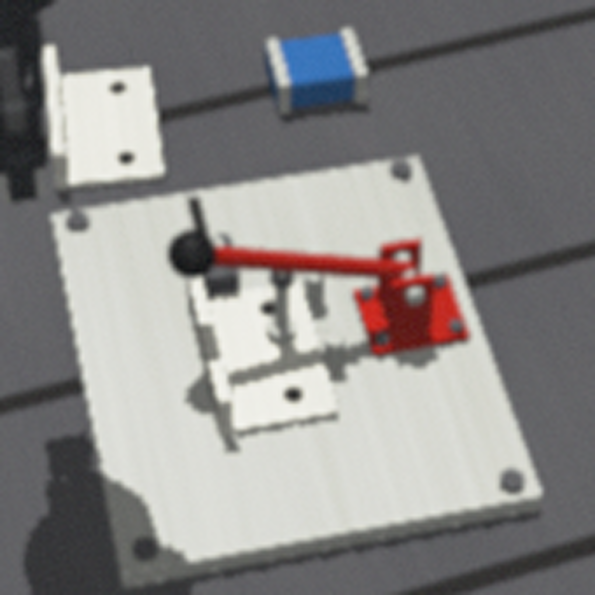

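View pics/c14.png

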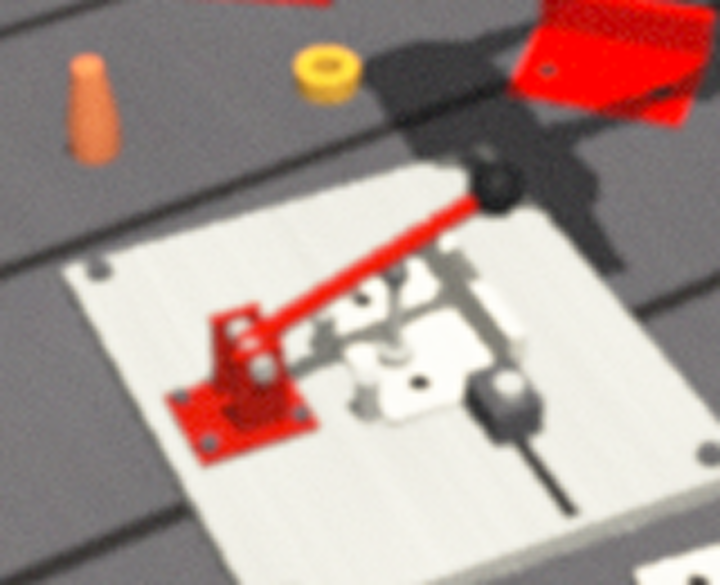

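```bash
python3 - <<'E'
from h import *
import pickle
s,c=pickle.load(open("im14.pkl","rb"));s7,c7=pickle.load(open("im7.pkl","rb"))
P=tri([(s,240+192/3.5,180+252/3.5),(c,235+496/4.5,195+187/4.5)])
yaw=-.112;O=np.array([.5588,-.0195]);ex=np.array([np.cos(yaw),np.sin(yaw)])
x=(P[:2]-O)@ex-.055;print("ball",P,x,P[2]-.06,np.hypot(x,P[2]-.06))
for al in (1.70,1.76,1.8):
    th=np.radians(33)-al;W=O+(.055+.135*np.sin(th))*ex;z=.06+.135*np.cos(th)
    print(al,proj(s,[[*W,z]])[0],proj(c,[[*W,z]])[0], "seen",240+192/3.5,180+252/3.5,235+496/4.5,195+187/4.5)
# bracket -y end, +x part : subpixel shift between before/after
for a,b,(x0,y0,x1,y1) in ((s7,s,(314,285,342,306)),):
    A=cv2.cvtColor(a["frame"],6+1)[y0:y1,x0:x1].astype(np.float32);B=cv2.cvtColor(b["frame"],7)[y0:y1,x0:x1].astype(np.float32)
    print(cv2.phaseCorrelate(A,B,cv2.createHanningWindow((x1-x0,y1-y0),cv2.CV_32F)))
    cv2.imwrite("pics/cmp.png",cv2.resize(np.hstack([A,B]).astype(np.uint8),None,fx=10,fy=10))
E
```

```text
ball [ 0.48554631 -0.01323786  0.10588424] -0.12849461407273574 0.04588424028152592 0.13644130368738824
1.7 [297.58676469 246.47938087] [342.56731056 233.28157818] seen 294.85714285714283 252.0 345.22222222222223 236.55555555555554
1.76 [296.02969174 249.23278516] [343.91789642 235.67719485] seen 294.85714285714283 252.0 345.22222222222223 236.55555555555554
1.8 [295.1249748  251.06932689] [344.7031854  237.33142265] seen 294.85714285714283 252.0 345.22222222222223 236.55555555555554
((-0.022815710591970628, -0.08254768470338725), 0.9980631834930844)
```

View pics/cmp.png

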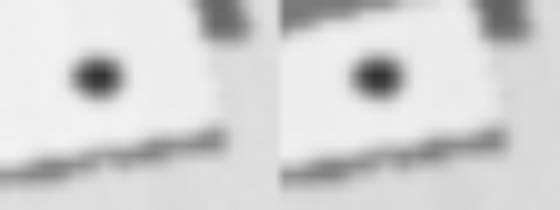

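```bash
python3 - <<'E'
from rig import *
print(get_state()["contact_force"],get_state()["qd"]);print(sign_off())
E
```

```text
[0.49719421 0.89317844 0.30596907] [ 0.00072684  0.00723748  0.0046597  -0.00180077  0.00074833  0.00067515]
the job is handed in; nothing more can be done
None
```

I slid the bracket home against both dowels and the end stop and swung the clamp lever down onto it. Then I let go, backed the arm clear, and handed the job in at about 25 s; no verdict was reported.

- **Pressing home:** I gripped the upright and stopped the long edge on the dowels at about 6 N. The end then stopped on the end stop, with the force rising to about 9 N and no further travel. A last push with one finger at about 6 N did not move the bracket. The highest side force I read was about 9 N, against the 25 N limit; readings come only at the end of each move.
- **Dowels:** before clamping, the camera put the long edge within about 0.5 mm of both dowels.
- **Lever:** I carried it over by its ball until the force showed the foot on the bracket. After letting go, the ball was at 106 mm height, which matches a lever angle of about 1.80.
- **Bracket after clamping:** the side view showed it had not moved (less than 0.1 px shift).
- **End stop, less certain:** the camera showed about 1 mm between the bracket's end and the stop face, which is about the limit of that measurement. I could not see the plunger directly, so I relied on the hard stop I felt.
- **Bystanders:** I touched none of them. The ones I could see in the last pictures looked unmoved, though I did not measure them.

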